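Hold the pepper mill over the scale pan while it is zeroed

ROBOT

A 6-joint arm with a two-finger parallel gripper is mounted at the origin on a cart in front of the work surface, level with it; the furniture and walls round the work are solid. World frame = base frame: x ahead of the robot, y to its left, z up, the work surface at z = 0. Lengths are in m, angles in degrees, forces in N, time in s.
With the tool pointing down it reaches from about 0.35 to 0.875 m from the base axis. Payload 4.2 kg.
Tool frame: the origin (TCP) lies midway between the tips of the shut fingers; the grasp point (between the pads) lies 19 mm behind it (r.pinch_z is the distance from the TCP to the grasp point, in m); z points along the fingers, y is the line along which they close (so a half turn about z gives the same grasp; the last joint's range is limited). The gripper opens to 87 mm and grips with 3 to 60 N. Pads are 19 mm wide; open, the fingers measure 117 mm over their backs; the gripper's body (75 mm by 190 mm) begins 51 mm behind the grasp point.
Start: joints at [-51.818, 22.042, 0.453, 0, -68.411, -14.817], TCP at [0.248, -0.574, 0.223] pointing down, gripper open.
Joint ranges: [-179.83, 179.83], [-69.29, 118.12], [-61.27, 80.66], [-181.25, 117.63], [-171.15, -9.14], [-177.46, 177.46]. Speed limits (degrees/s): [159.86, 159.86, 180, 180, 180, 180].

INTERFACE

Orientations are given as a 3x3 rotation matrix whose columns are the frame's x, y, z axes.
In Python, from station import r, imaging, models gives the robot as it stands. The module is installed in compiled form; this text tells all that it offers.
- The arm moves only by the tool apply_moves, never from a script. Its argument "moves" is a list of rows, each a list of 2 entries, a list of its own where there are three numbers: the shift along the tool's x, y, z in m, then the turn about the tool's z in degrees. A call has 1 to 5 rows; each row shifts and turns the commanded pose from where the row before left it, along the tool's axes as they then stand; what a row does not reach is not made up. A row lasts 1/12 s, in which the tool goes at most 41.7 mm and 7.16 degrees, less where a joint would pass 70% of its speed; a pose out of reach is approached as far as the arm can. A call is refused whole if a number of a shift passes 0.0417 or a number of a turn 7.16, either way. A call with a gripper value outside its range is refused whole. "hand" is the finger opening in m, from 0 to 0.087, set as the call begins (left out, the last holds). The fingers move at their own pace and stop on an object; the grip force is fixed at half the most. Time passes only in rows, so rows that do not move let the fingers close. It gives the time, the measured TCP pose, the force, the opening and the grip force at its end, in the units of the state.
- r.sense(): the state, without advancing time (a new reading comes with each control period).
- imaging.capture(name): name is "side" or "top"; returns a dict with "frame" (400x640x3 uint8, blue, green, red), "intrinsics" (3x3 intrinsics, pixels), "eye" and "orientation" of the camera in the world. Camera axes: x right, y down, z forward; pixel columns grow to the right and rows downward; lengths in m; the calibration is good to about 2 mm. A picture is of the moment at which its call begins. There is no depth.
- r.finish_job(): hands the job in; it is judged then, once.
Trained networks look in a picture, given as the dict that the camera call returned (one of the last four; its "shot" number tells which), for a name from the list of things; names that differ only in an ending like _2 or _b are one class to them, and where a whole thing is asked for, a point or a joint stands for the part that bears it (a point fixed in the world has none). Each returns a list of dicts, best first, with "confidence" (0 to 1); they miss things now and then, are a little off and sometimes report something else, mostly with a low value. They report only what shows in the picture. A call takes as long as a camera call.
- models.cut_out(picture, target): "region" (400x640 bool, what is visible of it) and "extent" ([left, top, width, height] as shares, 0 to 1, of the picture: columns of its width, rows of its height, round what is visible of it).
- models.place_of(picture, target): "at" ([column, row] as shares, 0 to 1, of the picture: columns of its width, rows of its height: a listed point, or the origin of a listed thing).
The state is a dict: "time_s": time; "joints": joint angles; "joint_velocities": joint speeds; "effort": joint torques, N m; "tcp_pos": TCP position; "ee_rot": TCP orientation; "wrist_force": force on the tool from outside, world axes, zero at the start; "moment": the same for the moment, N m; "gripper_width": opening from 0.0 (shut) to 1.0 (fully open); "gripper_force": force on a finger pad.
Only numpy, scipy, OpenCV 4.12 (cv2) and the standard library are available. Lean on these libraries where they do the work, as an engineer would, in place of code of your own. Each camera call takes 0.05 s, during which the arm holds its last target. There are 200 camera calls.

TASK

We want to weigh the pepper mill to see how full it is, but the scale must be zeroed first. Slide the scale's clear guard fully open, then pick up the pepper mill, lift it over the things in between (mind the wall cabinet overhead, and knock nothing), and hold it upright and centred about a centimetre above the weighing pan, without the mill ever touching the scale. Finish like that, still holding the mill still in the gripper: do not put it down or let go.

Things in the scene. Friction and masses are not known exactly. Their poses are not given: they have to be found in the camera images.
- scale: White kitchen scale, fixed, 156 x 300 mm (x, y), 88 mm high. Origin: centre of its underside, on the worktop. Its +y half is the weighing chamber: clear walls and rails up to 88 mm, open inside 140 x 144 mm round the pan. Its -y half is a solid white housing, 76 mm high, display on its -x face. Two aluminium rails along y carry the guard.
- pan_centre (a point): Centre of the top face of the fixed round steel weighing pan, 104 mm across, 34 mm above the worktop, 72 mm from the scale's origin along its +y. Axes as the scale's, z up.
- guard (a joint): Sliding clear guard (plate 138 x 140 mm, frame 77 to 85 mm above the worktop) that covers the chamber. Value in m: 0 shut, 0.142 fully open against the stop; it slides toward the scale's -y, over the housing, and stays where it is left. 1 to 2 N move it.
- guard_grip (a point): Middle of the top edge of the guard's upright grey grip fin: 12 mm thick along the scale's y (the sliding direction), 60 mm long along its x, top 113.5 mm above the worktop, 28 mm above the plate's frame. Moves with the guard; shut, it stands over the pan's centre. Pinch it from above, fingers closing along the scale's y.
- mill: Turned wooden pepper mill, round, upright, 170 mm tall, the tallest of three small things standing in a row to the right; about 0.2 kg. Origin: centre of its foot; z up. Body 58 mm across at most; above the neck (122 mm up) a round head, 49 mm across at about 140 mm up, small knob above to 170 mm. Pinched round the head from above it hangs upright.
- shaker: Salt shaker, clear with a domed cap, 44 mm across and 90 mm tall; origin: centre of its foot. Leave alone.
- spice_jar: Glass spice jar with a screw cap, 44 mm across and 105 mm tall; origin: centre of its foot. Leave alone.
- pot: Small round glazed pot, 97 mm across and 93 mm tall, between the mill and the scale; origin: centre of its foot. Leave alone.
- mug: White mug, 82 mm across (118 mm with its handle) and 100 mm tall, between the mill and the scale; origin: middle of its underside's outline. Leave alone.
- garlic: Garlic bulb, 60 mm, lying farther back; origin: its underside. Leave alone.
- lemon: Lemon, 71 x 53 x 51 mm, lying farther back; origin: its underside. Leave alone.

How it is judged (in metres and radians):
On the way, in this order (a step that is already met when the one before it is completed fails the run):
1. the guard is slid fully open (value of joint guard above 0.128 m), for 0.2 s.
2. the mill is lifted higher than the scale's walls, in the gripper (height (world z) of mill above 0.09 m and contact force between the fingers and mill above 1 N), for 0.1 s.
At the end, for the whole second after the job is handed in: The gripper holds the mill still, upright (within 0.12 rad), its foot 2 to 20 mm above the pan and within 15 mm of the pan's centre horizontally, touching no part of the scale; the guard is still open (over 0.125 m of 0.142) (z of mill in the frame of pan_centre between 0.002 and 0.02 m and horizontal distance between mill and pan_centre below 0.015 m and angle between mill's own z axis and vertical below 0.12 rad and value of joint guard above 0.125 m and contact force between the fingers and mill above 1 N and contact force between mill and scale below 0.1 N and linear speed of mill below 0.02 m/s); the arm keeps its last pose, push and grip.
It fails at once if the mill touches the scale (contact force between mill and scale above 0.5 N).
It fails at once if any of the other things (salt shaker, spice jar, pot, mug, garlic, lemon) is knocked: moved by more than 25 mm (distance of any of shaker, spice_jar, pot, mug, garlic, lemon from where it was at the start of the episode above 0.025 m).
It also fails if it takes over 59 s, if anything falls off the work surface, if the arm or the gripper's body presses on something with over 40 N, if the wrist force passes 120 N, or if a joint passes its speed limit or range.

## Working session

There is one attempt and no reset: what is moved stays moved. The work goes in short steps, Python scripts to look and compute and a tool call to move; the robot and the scene stay as the last step left them, time stands still between calls to the robot, and variables do not carry over. Pictures are saved under pics/ and viewed, at most 10 in all, crops included, and the job is handed in when it is done.

Besides the shell and the picture viewer there is one more tool, called after ">>>" as a command line: name --argument value ..., lists and objects as JSON in quotes. apply_moves: Moves the arm, as the interface text tells. Its arguments: {"type":"object","properties":{"moves":{"type":"array"},"hand":{"type":"number"}},"required":["moves"]}

```bash
mkdir -p pics; cat > h.py <<'E'
from station import r, imaging, models
import numpy as np, cv2
def ray(p,uv):
    K=np.array(p["intrinsics"]);R=np.array(p["orientation"])
    d=R@np.linalg.solve(K,[uv[0],uv[1],1.]);return np.array(p["eye"]),d/np.linalg.norm(d)
def onz(p,uv,z):
    e,d=ray(p,uv);return e+d*(z-e[2])/d[2]
def tri(rs):
    A=sum(np.eye(3)-np.outer(d,d) for e,d in rs);b=sum((np.eye(3)-np.outer(d,d))@e for e,d in rs)
    return np.linalg.solve(A,b)
def proj(p,X):
    c=np.array(p["intrinsics"])@np.array(p["orientation"]).T@(np.array(X)-p["eye"]);return c[:2]/c[2]
E
python3 - <<'E'
from h import *
np.set_printoptions(precision=4,suppress=True)
P={n:imaging.capture(n) for n in("side","top")}
for n,p in P.items():
    cv2.imwrite(f"pics/{n}0.png",p["frame"]);print(n,p["eye"],np.array(p["orientation"]).tolist())
H=dict(scale=0,pan_centre=.034,guard_grip=.1135,mill=0,shaker=0,spice_jar=0,pot=0,mug=0,garlic=0,lemon=0)
for t,z in H.items():
    rs=[]
    for n,p in P.items():
        o=models.place_of(p,t)
        for q in o[:1]:
            uv=np.array(q["at"])*[640,400];rs.append(ray(p,uv));print(t,n,round(q["confidence"],2),uv,onz(p,uv,z))
    if len(rs)==2:print("   tri",tri(rs))
s=r.sense();print(s["time_s"],s["tcp_pos"],np.array(s["ee_rot"]).tolist(),s["gripper_width"],r.pinch_z)
E
```

```text
side [0.3623 0.9054 0.8401] [[-0.9760820488784987, -0.1425592998999065, 0.1641361625882616], [-0.2173368843353635, 0.6213184990563626, -0.7528133908464605], [0.005339715774136285, -0.7704804791442786, -0.6374412276383244]]
top [0.3031 0.0056 1.5123] [[0.02377850662293623, -0.9869345950157412, 0.15935710772945777], [-0.9996934371317251, -0.022373672297695674, 0.010604270067892713], [-0.006900317278245766, -0.15956040846347305, -0.9871640500304036]]
scale side 0.81 [339.776 282.12 ] [0.4578 0.2146 0.    ]
scale top 0.8 [247.872 228.4  ] [0.4542 0.216  0.    ]
   tri [0.4559 0.2159 0.0014]
pan_centre side 0.89 [337.28 298.4 ] [0.4511 0.2884 0.034 ]
guard_grip side 0.9 [342.72 264.8 ] [0.4473 0.2605 0.1135]
mill side 0.92 [375.296 153.8  ] [ 0.4411 -0.3373  0.    ]
mill top 0.73 [427.584 236.4  ] [ 0.4422 -0.3439  0.    ]
   tri [ 0.4421 -0.3451 -0.0052]
shaker side 0.67 [380.032 167.   ] [ 0.4177 -0.2675  0.    ]
shaker top 0.57 [401.216 246.48 ] [ 0.409  -0.2619  0.    ]
   tri [ 0.4131 -0.2612  0.0042]
spice_jar side 0.83 [366.72 187.68] [ 0.4443 -0.1546 -0.    ]
spice_jar top 0.74 [3
[... 232 characters left out ...]
0.6 [325.504 213.72 ] [ 0.5399 -0.0142  0.    ]
mug top 0.57 [323.072 199.4  ] [ 0.5513 -0.017   0.    ]
   tri [ 0.546  -0.0172 -0.0021]
garlic side 0.93 [263.232 234.52 ] [0.6827 0.1023 0.    ]
garlic top 0.5 [287.168 158.4  ] [0.6814 0.1003 0.    ]
   tri [ 0.6826  0.1006 -0.0019]
lemon side 0.86 [275.904 201.52 ] [ 0.6885 -0.0336  0.    ]
lemon top 0.59 [325.824 154.48 ] [ 0.697  -0.0229  0.    ]
   tri [ 0.6896 -0.0232  0.01  ]
1.1 [ 0.2479 -0.5737  0.2226] [[-0.9179906212488085, -0.39660209140593733, 1.979048397629499e-05], [-0.39660209185475137, 0.9179906207531995, -3.075046019468369e-05], [-5.971781845523544e-06, -3.6077581401627756e-05, -0.999999999331373]] 1.0014188663221724 0.0187
```

View pics/side0.png

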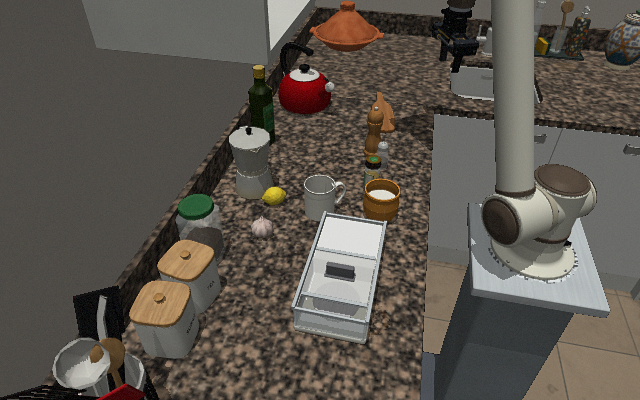

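View pics/top0.png

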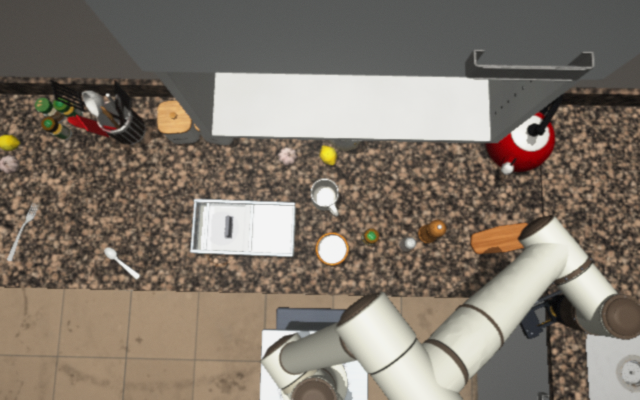

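Side view: the scale is around (340,275) with the fin at (340,270), and the mill at (375,130). The cabinet is upper left, with its corner near (268,62). Top view: the fin is at (228,227), the mill near (433,230), and the cabinet's front edge at row ~140. Next I refine the scale yaw, the fin and the mill by silhouette fitting.

```bash
cat >> h.py <<'E'
from scipy.optimize import minimize
def hull(p,pts):
    m=np.zeros((400,640),np.uint8)
    uv=np.array([proj(p,x) for x in pts])
    cv2.fillConvexPoly(m,cv2.convexHull(np.round(uv*16).astype(np.int32)),1,shift=4);return m>0
def scale_pts(q):
    c,s=np.cos(q[2]),np.sin(q[2]);o=[]
    for X in(-.078,.078):
        for Y in(-.15,.15):
            for Z in(0,.088):o.append([q[0]+c*X-s*Y,q[1]+s*X+c*Y,Z])
    return o
def disc(x,y,z,rad):
    a=np.linspace(0,2*np.pi,24);return [[x+rad*np.cos(t),y+rad*np.sin(t),z] for t in a]
def scale_m(p,q):return hull(p,scale_pts(q))
def mill_m(p,q,z0=0):
    x,y=q[:2]
    return hull(p,sum([disc(x,y,z0+z,R) for z,R in((0,.027),(.03,.028),(.1,.023),(.122,.018))],[]))|hull(p,sum([disc(x,y,z0+z,R) for z,R in((.122,.016),(.131,.023),(.14,.0245),(.149,.023),(.158,.015),(.17,.007))],[]))
def fin_m(p,q,yaw):
    c,s=np.cos(yaw),np.sin(yaw)
    return hull(p,[[q[0]+c*X-s*Y,q[1]+s*X+c*Y,Z] for X in(-.03,.03) for Y in(-.006,.006) for Z in(.0855,.1135)])
def fit(P,M,f,q0,st):
    def cost(q):return sum(1-(f(p,q)&M[n]).sum()/max(1,(f(p,q)|M[n]).sum()) for n,p in P.items() if n in M)
    S=np.vstack([q0]+[np.array(q0)+np.eye(len(q0))[i]*st[i] for i in range(len(q0))])
    o=minimize(cost,q0,method="Nelder-Mead",options=dict(initial_simplex=S,maxiter=200,xatol=1e-4,fatol=1e-4));return o.x,o.fun
E
python3 - <<'E'
from h import *
np.set_printoptions(precision=4,suppress=True)
P={n:imaging.capture(n) for n in("side","top")}
M={}
for t in("scale","mill","guard_grip","mug"):
    for n,p in P.items():
        o=models.cut_out(p,t)
        print(t,n,[(round(q["confidence"],2),(np.array(q["extent"])*[640,400,640,400]).round(1)) for q in o[:2]])
        if o:M.setdefault(t,{})[n]=np.array(o[0]["region"])
print("scale",fit(P,M["scale"],scale_m,[.455,.216,.0],[.01,.01,.05]))
for n in M["mill"]: print("mill",n,fit(P,{n:M["mill"][n]},mill_m,[.442,-.344],[.01,.01]))
print("mill",fit(P,M["mill"],mill_m,[.442,-.344],[.01,.01]))
# dark fin pixels
for n,p in P.items():
    x=proj(p,[.447,.26,.1]);g=p["frame"].max(2);m=np.zeros((400,640),bool)
    a,b=int(x[1]),int(x[0]);m[a-25:a+25,b-25:b+25]=g[a-25:a+25,b-25:b+25]<110
    k,l,st,c=cv2.connectedComponentsWithStats(m.astype(np.uint8));i=1+st[1:,4].argmax();M.setdefault("fin",{})[n]=l==i;print("fin",n,st[i],c[i])
print("fin",fit(P,M["fin"],lambda p,q:fin_m(p,q,q[2]),[.447,.26,.03],[.01,.01,.1]))
for n in P: print("fin",n,fit(P,{n:M["fin"][n]},lambda p,q:fin_m(p,q,q[2]),[.447,.26,.03],[.01,.01,.1]))
a,b=[ray(P["side"],[268,62]),ray(P["top"],[209,140])];X=tri([a,b]);print("cab",X,proj(P["side"],X),proj(P["top"],X))
v=np.hstack([P["side"]["frame"][180:360,250:430],P["top"]["frame"][170:280,180:290].repeat(2,0).repeat(2,1)[:180]]);cv2.imwrite("pics/c.png",cv2.resize(v,None,fx=2,fy=2)[:600,:800])
E
```

```text
scale side [(0.97, array([286.9, 211.2, 100.8, 131.8]))]
scale top [(0.81, array([191.3, 198.4, 104.5,  57.2]))]
mill side [(0.63, array([366.1, 108. ,  14.1,  48.1]))]
mill top [(0.63, array([419.4, 222.6,  24.7,  21.9]))]
guard_grip side [(0.84, array([301.4, 246.5,  75.3,  64.7]))]
guard_grip top [(0.97, array([204.5, 201.9,  50.8,  52. ])), (0.7, array([190.5, 196.3, 106.8,  58.1]))]
mug side [(0.91, array([304.4, 175.2,  41.3,  47.1]))]
mug top [(0.8, array([308.7, 178. ,  29.4,  40. ])), (0.56, array([394.5, 236.4,  22.3,  14.1]))]
scale (array([ 0.4504,  0.2182, -0.0161]), np.float64(0.10077578628866068))
mill side (array([ 0.4565, -0.341 ]), np.float64(0.2031630170316302))
mill top (array([ 0.45  , -0.3366]), np.float64(0.09896907216494844))
mill (array([ 0.4527, -0.3369]), np.float64(0.3591410711529557))
fin side [324 262  32  20 392] [339.8776 271.4643]
fin top [227 217   5  20  58] [229.6207 226.931 ]
fin (array([ 0.4518,  0.261 , -0.0228]), np.float64(0.9276179090883215))
fin side (array([ 0.4515,  0.268 , -0.0395]), np.float64(0.1875))
fin top (array([0.4452, 0.2558, 0.0563]), np.float64(0.5572519083969465))
cab [0.5883 0.2319 0.5349] [270.9042  62.9359] [208.5489 137.6717]
```

>>> apply_moves --moves '[[[-0.036, 0.0, -0.008], 6.1], [[-0.036, 0.0, -0.008], 6.1], [[-0.036, 0.0, -0.008], 6.1], [[-0.036, 0.01, -0.008], 6.1], [[-0.03, 0.025, 0], 0]]' --hand 0.087

```text
time_s: 2.02
tcp_pos: [0.4184, -0.5054, 0.256]
ee_rot: [[-1.0, 0.023, 0.002], [0.023, 1.0, -0.003], [-0.002, -0.003, -1.0]]
wrist_force: [1.9, -0.1, 0.9]
gripper_width: 1.002
gripper_force: 0.0
```

>>> apply_moves --moves '[[[0, 0.04, 0], 0], [[0, 0.04, 0], 0], [[0, 0.04, 0], 0], [[0, 0.04, 0], 0], [[0, 0.04, 0], 0]]'

```text
time_s: 2.43
tcp_pos: [0.4194, -0.3024, 0.2545]
ee_rot: [[-1.0, 0.018, 0.0], [0.018, 1.0, -0.0], [-0.0, -0.0, -1.0]]
wrist_force: [0.1, 0.7, 0.2]
gripper_width: 0.999
gripper_force: 0.0
```

>>> apply_moves --moves '[[[-0.004, 0.04, 0], 0], [[-0.004, 0.04, 0], 0], [[-0.004, 0.04, 0], 0], [[-0.004, 0.04, 0], 0], [[-0.004, 0.04, 0], 0]]'

```text
time_s: 2.85
tcp_pos: [0.4431, -0.1028, 0.255]
ee_rot: [[-1.0, 0.018, 0.001], [0.018, 1.0, 0.0], [-0.001, 0.0, -1.0]]
wrist_force: [1.3, 0.7, 0.0]
gripper_width: 1.001
gripper_force: 0.0
```

>>> apply_moves --moves '[[[0, 0.04, 0], 0], [[0, 0.04, 0], 0], [[0, 0.04, 0], 0], [[0, 0.04, 0], 0], [[0, 0.04, 0], 0]]'

```text
time_s: 3.27
tcp_pos: [0.4465, 0.0973, 0.2551]
ee_rot: [[-1.0, 0.018, 0.001], [0.018, 1.0, 0.001], [-0.001, 0.001, -1.0]]
wrist_force: [0.5, -0.4, -0.2]
gripper_width: 1.003
gripper_force: 0.0
```

>>> apply_moves --moves '[[[0, 0.04, 0], 0], [[0, 0.04, 0], 0], [[0, 0.04, 0], 0], [[0, 0.03, 0], 0], [[0, 0, 0], 0]]'

```text
time_s: 3.68
tcp_pos: [0.4499, 0.2501, 0.2542]
ee_rot: [[-1.0, 0.013, 0.001], [0.013, 1.0, 0.001], [-0.001, 0.001, -1.0]]
wrist_force: [0.2, -0.2, 1.3]
gripper_width: 1.0
gripper_force: 0.0
```

>>> apply_moves --moves '[[[0, 0.012, 0.03], 0], [[0, 0, 0.035], 0], [[0, 0, 0.035], 0], [[0, 0, 0.03], 0], [[0, 0, 0], 0]]'

```text
time_s: 4.1
tcp_pos: [0.4463, 0.254, 0.1189]
ee_rot: [[-1.0, 0.02, -0.01], [0.02, 1.0, -0.008], [0.01, -0.008, -1.0]]
wrist_force: [-0.8, -0.2, -0.7]
gripper_width: 1.003
gripper_force: 0.0
```

```bash
python3 - <<'E'
from h import *
p=imaging.capture("side");cv2.imwrite("pics/g1.png",cv2.resize(p["frame"][150:350,240:440],None,fx=3,fy=3));print(r.sense()["tcp_pos"])
E
```

```text
[0.44835706 0.25547752 0.12223874]
```

View pics/g1.png

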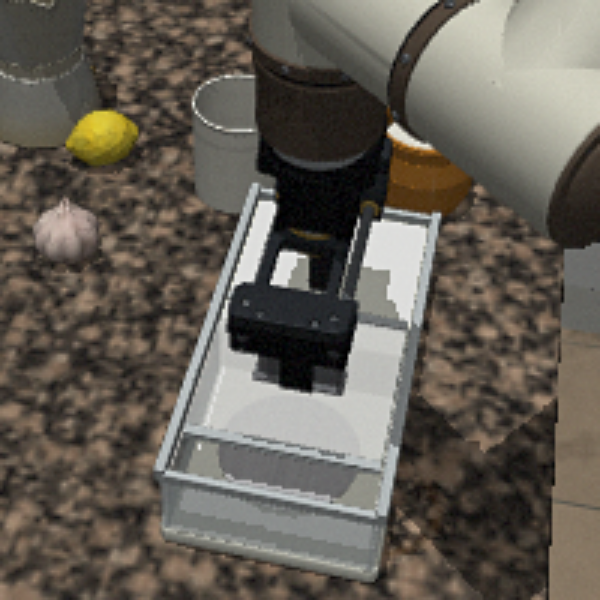

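The crop shows the fingers straddling the fin: the near finger is at crop (300,370) with grey fin visible on both sides. The guard is already slightly open. I'll lower to the fin and pinch it.

>>> apply_moves --moves '[[[0, 0.003, 0.014], 0], [[0, 0, 0.012], 0], [[0, 0, 0], 0]]'

```text
time_s: 4.4
tcp_pos: [0.4501, 0.2603, 0.0991]
ee_rot: [[-1.0, 0.018, 0.0], [0.018, 1.0, -0.0], [-0.0, -0.0, -1.0]]
wrist_force: [0.2, 0.3, 0.5]
gripper_width: 0.999
gripper_force: 0.0
```

>>> apply_moves --moves '[[[0, 0, 0], 0], [[0, 0, 0], 0], [[0, 0, 0], 0], [[0, 0, 0], 0], [[0, 0, 0], 0]]' --hand 0.0

```text
time_s: 4.82
tcp_pos: [0.4502, 0.2606, 0.0994]
ee_rot: [[-1.0, 0.018, 0.001], [0.018, 1.0, 0.001], [-0.001, 0.001, -1.0]]
wrist_force: [0.7, -0.5, 0.4]
gripper_width: 0.708
gripper_force: 0.0
```

>>> apply_moves --moves '[[[0, 0, 0.005], 0], [[0, 0, 0], 0], [[0, 0, 0], 0], [[0, 0, 0], 0], [[0, 0, 0], 0]]'

```text
time_s: 5.23
tcp_pos: [0.4499, 0.2603, 0.0935]
ee_rot: [[-1.0, 0.018, -0.0], [0.018, 1.0, -0.0], [0.0, -0.0, -1.0]]
wrist_force: [0.2, 0.8, 0.1]
gripper_width: 0.328
gripper_force: 0.0
```

>>> apply_moves --moves '[[[0, 0, 0], 0], [[0, 0, 0], 0], [[0, 0, 0], 0], [[0, 0, 0], 0], [[0, 0, 0], 0]]'

```text
time_s: 5.65
tcp_pos: [0.4499, 0.2605, 0.0936]
ee_rot: [[-1.0, 0.018, 0.0], [0.018, 1.0, 0.0], [-0.0, 0.0, -1.0]]
wrist_force: [-1.1, 0.8, 0.1]
gripper_width: 0.137
gripper_force: 30.0
```

>>> apply_moves --moves '[[[0, -0.02, 0], 0], [[0, -0.02, 0], 0], [[0, -0.02, 0], 0], [[0, -0.02, 0], 0], [[0, -0.015, 0], 0]]'

```text
time_s: 6.07
tcp_pos: [0.4485, 0.1647, 0.0936]
ee_rot: [[-1.0, 0.018, 0.001], [0.018, 1.0, 0.001], [-0.001, 0.001, -1.0]]
wrist_force: [1.5, 1.7, -2.1]
gripper_width: 0.135
gripper_force: 30.0
```

>>> apply_moves --moves '[[[0, -0.006, 0], 0], [[0, -0.006, 0], 0], [[0, -0.004, 0], 0], [[0, -0.002, 0], 0], [[0, 0, 0], 0]]'

```text
time_s: 6.48
tcp_pos: [0.4482, 0.1491, 0.0936]
ee_rot: [[-1.0, 0.018, 0.001], [0.018, 1.0, 0.003], [-0.001, 0.003, -1.0]]
wrist_force: [0.0, 7.1, -3.3]
gripper_width: 0.132
gripper_force: 30.0
```

>>> apply_moves --moves '[[[0, -0.002, 0], 0], [[0, -0.002, 0], 0], [[0, 0, 0], 0]]'

```text
time_s: 6.73
tcp_pos: [0.4484, 0.1489, 0.0936]
ee_rot: [[-1.0, 0.018, 0.003], [0.018, 1.0, 0.009], [-0.003, 0.009, -1.0]]
wrist_force: [-6.7, 20.3, -4.2]
gripper_width: 0.138
gripper_force: 30.0
```

>>> apply_moves --moves '[[[0, 0.004, 0], 0], [[0, 0, 0], 0], [[0, 0, 0], 0], [[0, 0, -0.02], 0], [[0, 0, -0.04], 0]]' --hand 0.087

```text
time_s: 7.15
tcp_pos: [0.4444, 0.1447, 0.15]
ee_rot: [[-1.0, 0.019, -0.011], [0.02, 1.0, -0.007], [0.011, -0.007, -1.0]]
wrist_force: [0.7, 1.2, -0.3]
gripper_width: 0.429
gripper_force: 0.0
```

>>> apply_moves --moves '[[[0, 0, -0.04], 0], [[0, -0.01, -0.04], 0], [[0, -0.03, -0.02], 0], [[0, -0.04, 0], 0], [[0, -0.04, 0], 0]]'

```text
time_s: 7.57
tcp_pos: [0.4456, 0.0261, 0.2554]
ee_rot: [[-1.0, 0.016, 0.003], [0.016, 1.0, 0.001], [-0.003, 0.001, -1.0]]
wrist_force: [-0.0, -0.7, 0.3]
gripper_width: 0.809
gripper_force: 0.0
```

```bash
python3 - <<'E'
from h import *
np.set_printoptions(precision=4,suppress=True)
P={n:imaging.capture(n) for n in("side","top")}
p=P["side"];v=np.zeros((600,800,3),np.uint8)
v[:,:400]=cv2.resize(p["frame"][200:350,280:380],(400,600));v[:400,400:]=cv2.resize(p["frame"][90:190,320:420],(400,400))
cv2.imwrite("pics/g2.png",v)
for t,z in(("guard_grip",.1135),("mill",0),("pan_centre",.034)):
    for n,p in P.items():
        o=models.place_of(p,t)
        for q in o[:1]:
            uv=np.array(q["at"])*[640,400];print(t,n,round(q["confidence"],2),uv,onz(p,uv,z))
M={}
for n,p in P.items():
    o=models.cut_out(p,"mill")
    if o:M[n]=np.array(o[0]["region"]);print(n,M[n].sum());print(fit(P,{n:M[n]},mill_m,[.445,-.34],[.01,.01]))
print(r.sense()["tcp_pos"])
E
```

```text
guard_grip side 0.62 [350.72 229.6 ] [0.4482 0.1506 0.1135]
guard_grip top 0.66 [332.224 250.8  ] [ 0.3841 -0.0444  0.1135]
mill side 0.41 [374.016 154.32 ] [ 0.4448 -0.3333  0.    ]
mill top 0.93 [427.52 234.08] [ 0.4494 -0.3438  0.    ]
pan_centre side 0.84 [336.512 297.4  ] [0.4532 0.2861 0.034 ]
pan_centre top 0.96 [223.808 224.52 ] [0.461  0.2855 0.034 ]
side 85
(array([ 0.4619, -0.3556]), np.float64(0.8940149625935162))
top 467
(array([ 0.4511, -0.3379]), np.float64(0.08383233532934131))
[0.4457 0.0282 0.2533]
```

View pics/g2.png

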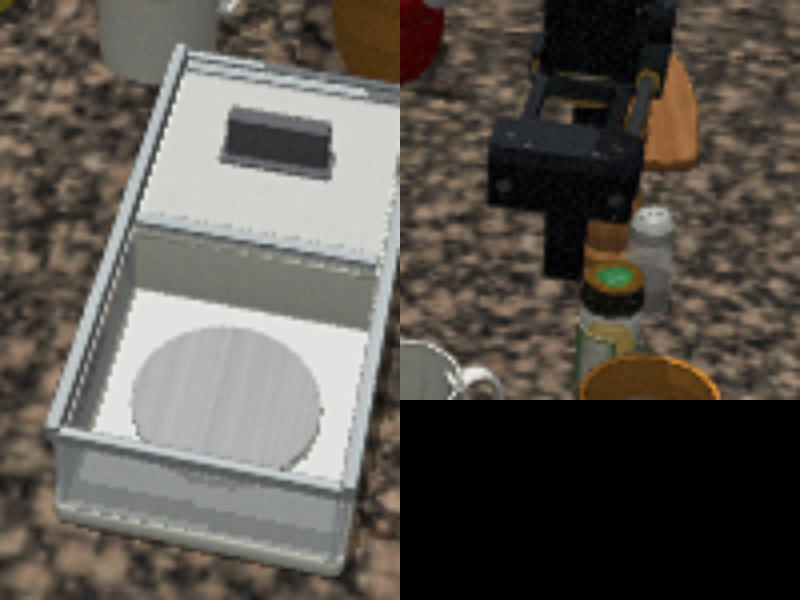

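The crop shows the guard fully open, the whole pan visible and the fin near the back of the housing. The gripper is hiding the mill from the side camera. I'll go to the mill now.

>>> apply_moves --moves '[[[-0.002, -0.04, 0], 0], [[-0.002, -0.04, 0], 0], [[-0.002, -0.04, 0], 0], [[-0.002, -0.04, 0], 0], [[-0.002, -0.04, 0], 0]]'

```text
time_s: 8.48
tcp_pos: [0.4522, -0.1737, 0.2536]
ee_rot: [[-1.0, 0.016, 0.0], [0.016, 1.0, -0.0], [-0.0, -0.0, -1.0]]
wrist_force: [1.4, 0.5, 0.1]
gripper_width: 0.998
gripper_force: 0.0
```

>>> apply_moves --moves '[[[-0.001, -0.04, 0], 0], [[0, -0.04, 0], 0], [[0, -0.04, 0], 0], [[0, -0.04, 0], 0], [[0, 0, 0], 0]]'

```text
time_s: 8.9
tcp_pos: [0.4502, -0.3377, 0.2523]
ee_rot: [[-1.0, 0.023, -0.002], [0.023, 1.0, -0.001], [0.002, -0.001, -1.0]]
wrist_force: [1.0, 0.9, 0.2]
gripper_width: 1.004
gripper_force: 0.0
```

```bash
python3 - <<'E'
from h import *
p=imaging.capture("side");print(r.sense()["tcp_pos"])
cv2.imwrite("pics/m1.png",cv2.resize(p["frame"][60:180,310:440],None,fx=5,fy=5)[:600,:800])
for q in models.cut_out(p,"mill")[:1]:
    m=np.array(q["region"]);print(m.sum(),fit({"side":p},{"side":m},mill_m,[.45,-.339],[.01,.01]))
E
```

```text
[ 0.45005577 -0.33517815  0.2522195 ]
607 (array([ 0.45607849, -0.33462317]), np.float64(0.26007326007326004))
```

View pics/m1.png

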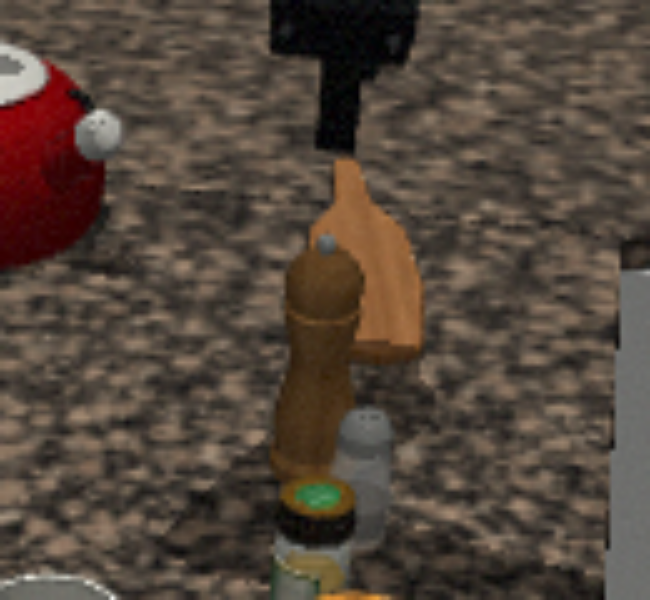

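The crop shows the mill standing upright, knob at crop (327,243) and head centre at (324,283). The finger is above it at (337,140). I'll check this against the calibration.

```bash
python3 - <<'E'
from h import *
p=imaging.capture("side");print(onz(p,(375.4,108.6),.168),onz(p,(374.8,116.8),.140), proj(p,[.45,-.335+.045,.2522]))
E
```

```text
[ 0.45440568 -0.32948063  0.168     ] [ 0.4538033 -0.3293599  0.14     ] [377.82593299  88.94010867]
```

>>> apply_moves --moves '[[[-0.003, 0, 0.03], 0], [[0, 0, 0.03], 0], [[0, 0, 0.03], 0], [[0, 0, 0.025], 0], [[0, 0, 0.016], 0]]'

```text
time_s: 9.47
tcp_pos: [0.4524, -0.3301, 0.1201]
ee_rot: [[-1.0, 0.015, -0.003], [0.015, 1.0, 0.002], [0.003, 0.002, -1.0]]
wrist_force: [-0.7, -0.0, 0.7]
gripper_width: 1.0
gripper_force: 0.0
```

>>> apply_moves --moves '[[[0, 0, 0], 0], [[0, 0, 0], 0], [[0, 0, 0], 0], [[0, 0, 0], 0], [[0, 0, 0], 0]]' --hand 0.03

```text
time_s: 9.88
tcp_pos: [0.4541, -0.3329, 0.1242]
ee_rot: [[-1.0, 0.017, 0.003], [0.017, 1.0, -0.001], [-0.003, -0.001, -1.0]]
wrist_force: [0.1, 0.4, 1.0]
gripper_width: 0.709
gripper_force: 0.1
```

>>> apply_moves --moves '[[[0, 0, 0], 0], [[0, 0, 0], 0], [[0, 0, 0], 0]]'

```text
time_s: 10.13
tcp_pos: [0.4536, -0.3334, 0.1235]
ee_rot: [[-1.0, 0.018, 0.002], [0.018, 1.0, -0.001], [-0.002, -0.001, -1.0]]
wrist_force: [-0.5, -1.3, 2.1]
gripper_width: 0.538
gripper_force: 31.1
```

>>> apply_moves --moves '[[[0, 0, -0.005], 0], [[0, 0, -0.01], 0], [[0, 0, -0.01], 0], [[0, 0, 0], 0]]'

```text
time_s: 10.47
tcp_pos: [0.4545, -0.3336, 0.1502]
ee_rot: [[-1.0, 0.018, 0.004], [0.018, 1.0, -0.002], [-0.004, -0.002, -1.0]]
wrist_force: [0.6, -0.8, -1.5]
gripper_width: 0.544
gripper_force: 31.1
```

```bash
python3 - <<'E'
from h import *
p=imaging.capture("side");s=r.sense();print(s["tcp_pos"],s["gripper_width"],s["wrist_force"])
cv2.imwrite("pics/m2.png",cv2.resize(p["frame"][80:180,320:430],None,fx=5,fy=5))
E
```

```text
[ 0.45408846 -0.33319445  0.14915304] 0.5395846764165574 [ 0.27502842 -0.19850575 -3.58586422]
```

View pics/m2.png

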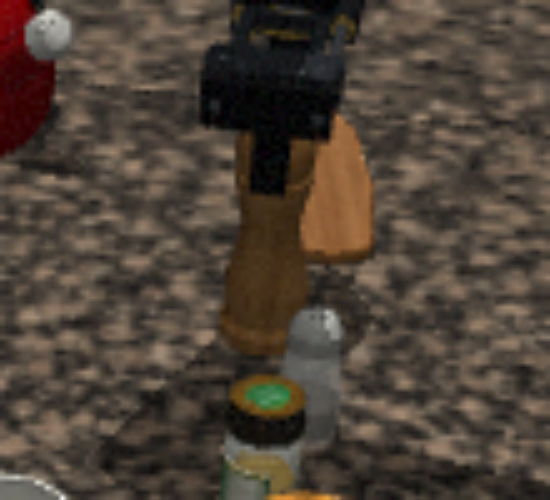

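The crop shows the mill hanging upright from the fingers, clear of the worktop, with the finger tip at (268,190) and the foot at (255,345). I'll lift and carry.

>>> apply_moves --moves '[[[0, 0, -0.02], 0], [[0, 0, -0.03], 0], [[0, 0, -0.03], 0], [[0, 0, -0.025], 0], [[0, 0, -0.012], 0]]'

```text
time_s: 10.93
tcp_pos: [0.4542, -0.3335, 0.2684]
ee_rot: [[-1.0, 0.018, 0.005], [0.018, 1.0, -0.003], [-0.005, -0.003, -1.0]]
wrist_force: [0.7, -0.1, -2.1]
gripper_width: 0.539
gripper_force: 31.1
```

>>> apply_moves --moves '[[[0, 0.01, 0], 0], [[0, 0.02, 0], 0], [[0, 0.03, 0], 0], [[0, 0.03, 0], 0], [[0, 0.03, 0], 0]]'

```text
time_s: 11.35
tcp_pos: [0.4539, -0.2108, 0.2625]
ee_rot: [[-1.0, 0.019, -0.003], [0.019, 1.0, 0.002], [0.003, 0.002, -1.0]]
wrist_force: [0.4, -0.1, -2.5]
gripper_width: 0.541
gripper_force: 31.0
```

>>> apply_moves --moves '[[[0.0005, 0.035, 0], 0], [[0.0005, 0.035, 0], 0], [[0.0005, 0.035, 0], 0], [[0.0005, 0.035, 0], 0], [[0.0005, 0.035, 0], 0]]'

```text
time_s: 11.77
tcp_pos: [0.4542, -0.0358, 0.2629]
ee_rot: [[-1.0, 0.018, -0.003], [0.018, 1.0, 0.0], [0.003, 0.0, -1.0]]
wrist_force: [-0.3, -1.4, -2.1]
gripper_width: 0.542
gripper_force: 31.0
```

>>> apply_moves --moves '[[[0.0005, 0.035, 0], 0], [[0.0005, 0.035, 0], 0], [[0.0005, 0.035, 0], 0], [[0.0005, 0.035, 0], 0], [[0.0005, 0.035, 0], 0]]'

```text
time_s: 12.18
tcp_pos: [0.4547, 0.1389, 0.2629]
ee_rot: [[-1.0, 0.018, -0.003], [0.018, 1.0, -0.001], [0.003, -0.001, -1.0]]
wrist_force: [0.2, 0.1, -1.2]
gripper_width: 0.54
gripper_force: 31.0
```

>>> apply_moves --moves '[[[0.0005, 0.035, 0], 0], [[0.0005, 0.035, 0], 0], [[0.0005, 0.03, 0], 0], [[0.0005, 0.025, 0], 0], [[0.0005, 0.015, 0], 0]]'

```text
time_s: 12.6
tcp_pos: [0.4551, 0.2795, 0.2624]
ee_rot: [[-1.0, 0.016, -0.003], [0.016, 1.0, -0.001], [0.003, -0.001, -1.0]]
wrist_force: [0.4, -0.0, -1.5]
gripper_width: 0.541
gripper_force: 31.0
```

>>> apply_moves --moves '[[[0, 0.005, 0], 0], [[0, 0, 0], 0], [[0, 0, 0], 0]]'

```text
time_s: 12.85
tcp_pos: [0.4561, 0.2813, 0.2638]
ee_rot: [[-1.0, 0.018, -0.002], [0.018, 1.0, -0.001], [0.002, -0.001, -1.0]]
wrist_force: [0.1, -0.1, -2.9]
gripper_width: 0.546
gripper_force: 31.0
```

```bash
python3 - <<'E'
from h import *
np.set_printoptions(precision=4,suppress=True)
P={n:imaging.capture(n) for n in("side","top")};s=r.sense();T=s["tcp_pos"];print(T,s["gripper_width"],s["wrist_force"])
p=P["side"]
for n,p in P.items():
    for t in("mill","pan_centre"):
        for q in models.place_of(p,t)[:1]:
            uv=np.array(q["at"])*[640,400];print(n,t,round(q["confidence"],2),uv,onz(p,uv,.034 if t!="mill" else T[2]-.1235))
p=P["side"];v=p["frame"].copy()
for a in np.linspace(0,6.28,40): # predicted pan rim and mill foot rim
    for c,rad,col in(((.4530,.2885,.034),.052,(0,0,255)),((T[0]-.001,T[1],T[2]-.1235),.027,(0,255,0))):
        u=np.round(proj(p,[c[0]+rad*np.cos(a),c[1]+rad*np.sin(a),c[2]])).astype(int);v[u[1],u[0]]=col
cv2.imwrite("pics/s1.png",cv2.resize(v[200:350,270:400],None,fx=4,fy=4,interpolation=cv2.INTER_NEAREST))
E
```

```text
[0.4565 0.281  0.2644] 0.5421691019167459 [ 0.3573 -0.3528 -1.4672]
side mill 0.57 [339.52 262.6 ] [0.4515 0.2803 0.1409]
side pan_centre 0.66 [335.872 301.4  ] [0.4526 0.297  0.034 ]
top mill 0.65 [219.008 224.92 ] [0.4482 0.2788 0.1409]
top pan_centre 0.66 [222.272 224.8  ] [0.4601 0.2901 0.034 ]
```

View pics/s1.png

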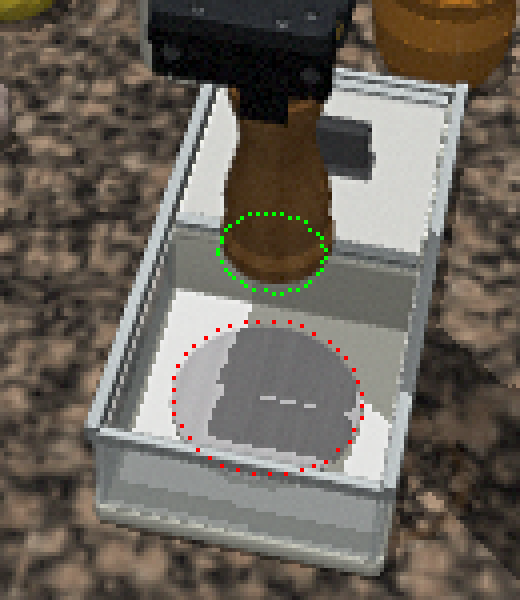

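The overlay shows the predicted pan rim (red) matching the real pan. The foot's true outline lies about 5 crop px right of and 8 above the green prediction, which puts the mill near (0.452,0.280). I'll shift +9 mm in y and descend.

>>> apply_moves --moves '[[[0, 0.005, 0], 0], [[0, 0.004, 0.01], 0], [[0, 0, 0.02], 0], [[0, 0, 0.02], 0], [[0, 0, 0.015], 0]]'

```text
time_s: 13.57
tcp_pos: [0.4562, 0.2911, 0.1972]
ee_rot: [[-1.0, 0.018, -0.002], [0.018, 1.0, -0.001], [0.002, -0.001, -1.0]]
wrist_force: [-0.5, -0.1, -1.9]
gripper_width: 0.54
gripper_force: 31.0
```

>>> apply_moves --moves '[[[0, 0, 0.01], 0], [[0, 0, 0.008], 0], [[0, 0, 0.005], 0], [[0, 0, 0], 0], [[0, 0, 0], 0]]'

```text
time_s: 13.98
tcp_pos: [0.4573, 0.2915, 0.1769]
ee_rot: [[-1.0, 0.018, 0.001], [0.018, 1.0, 0.0], [-0.001, 0.0, -1.0]]
wrist_force: [-0.2, 0.8, -1.9]
gripper_width: 0.54
gripper_force: 31.0
```

```bash
cat > chk.py <<'E'
from h import *
import sys
np.set_printoptions(precision=4,suppress=True)
P={n:imaging.capture(n) for n in("side","top")};s=r.sense();T=s["tcp_pos"];print(T,s["gripper_width"],s["wrist_force"])
for n,p in P.items():
    for q in models.place_of(p,"mill")[:1]:
        uv=np.array(q["at"])*[640,400];print(n,round(q["confidence"],2),uv,onz(p,uv,T[2]-.122))
p=P["side"];v=p["frame"].copy()
for a in np.linspace(0,6.28,50):
    for c,rad,col in(((.4530,.2885,.034),.052,(0,0,255)),((T[0]-.0035,T[1],T[2]-.122),.027,(0,255,0))):
        u=np.round(proj(p,[c[0]+rad*np.cos(a),c[1]+rad*np.sin(a),c[2]])).astype(int);v[u[1],u[0]]=col
cv2.imwrite(sys.argv[1],cv2.resize(v[200:350,270:400],None,fx=4,fy=4,interpolation=cv2.INTER_NEAREST))
E
python3 chk.py pics/s2.png
```

```text
[0.4574 0.2917 0.1775] 0.5425488485467684 [ 0.1851 -0.0659 -1.8536]
side 0.81 [339.2 292.2] [0.4477 0.2877 0.0555]
top 0.53 [222.976 227.6  ] [0.4494 0.2834 0.0555]
```

View pics/s2.png

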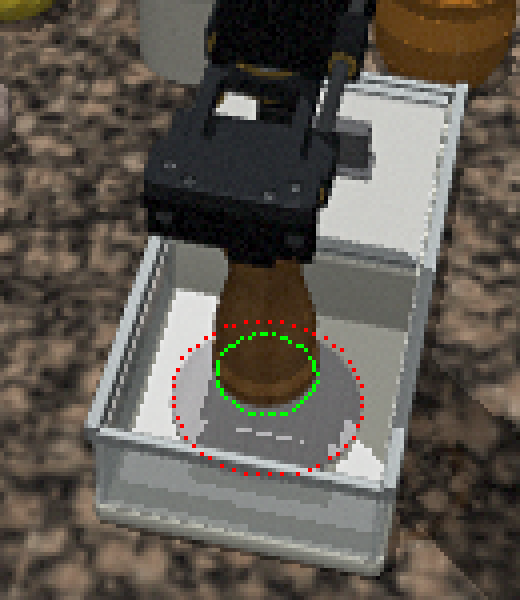

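The overlay shows the foot centred on the pan: its sides at crop 217–317 match the green ring, and its bottom is at row ~405. The gap is about 20 mm, so I'll go down 10 mm more.

>>> apply_moves --moves '[[[-0.001, 0.001, 0.004], 0], [[0, 0, 0.004], 0], [[0, 0, 0.002], 0], [[0, 0, 0], 0], [[0, 0, 0], 0]]'

```text
time_s: 14.6
tcp_pos: [0.4579, 0.292, 0.1662]
ee_rot: [[-1.0, 0.018, -0.0], [0.018, 1.0, -0.001], [0.0, -0.001, -1.0]]
wrist_force: [-1.4, -1.0, -2.0]
gripper_width: 0.539
gripper_force: 31.0
```

```bash
python3 chk.py pics/s3.png
```

```text
[0.458  0.2922 0.1666] 0.5443081898581982 [ 0.2654 -0.278  -2.9043]
top 0.45 [223.104 230.2  ] [0.4426 0.2847 0.0446]
```

View pics/s3.png

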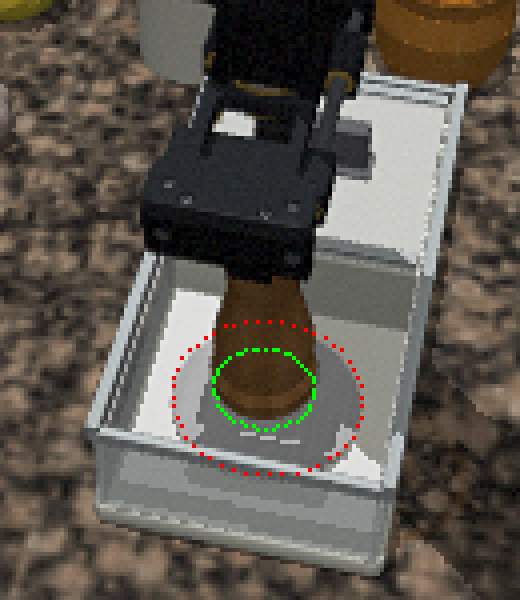

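The overlay shows the foot inside the pan ring: sides at crop 214–316, bottom at row ~420. The estimated gap is ~10 mm, the offset a few mm, and the force still shows only the mill's weight. Handing in.

```bash
python3 -c "
from station import r
print(r.finish_job())"
```

```text
the job is handed in; nothing more can be done
None
```

The job is handed in: the guard was slid to its stop, and the mill is held still and upright, roughly centred and about 10 mm above the pan by camera estimate. The hand-in gave no verdict.

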